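# Clip the red-capped tube into the roll-top tube mixer

### The job

Roll the mixer's slatted cover right back, take the red-capped tube from the bench rest and press it down past the sprung jaw into the middle of the empty clip until it is fully seated with the jaw closed over it, then roll the cover all the way down onto its sill. Leave the other tubes and the things on the bench where they are.

Things in the scene. Friction and masses are not known exactly. Their poses are not given: they have to be found in the camera images.
- mixer: Bench tube mixer: cream D-shaped housing 389 mm deep (x), 354 wide (y), 234 high, fixed. Origin on the bench under the cover's axis; x points to its back, z up; its front with a sloping blue control strip faces -x. Inside, a level platform (top 56 mm high, x -150 to +15) carries three clips, their tubes along x, at x -68 and y -62, 0, +62 mm. A tube is let in from above once the cover is open.
- cover_axis (a point): The axis about which the cover rolls: along the mixer's y, 50 mm above the mixer's origin; this point has the mixer's axes. About it the side cheeks (inner faces y +-167, outer +-177 mm) have a radius of 184 mm; the fixed rear hood begins at x +22 mm, 183 mm above the axis. The front sill lies at x -155, 86 mm above the axis; below it the front slopes out to x -205 at the bench.
- cover (a joint): Roll-up tambour of dark blue slats, 330 mm wide, outer radius 172 mm about the cover's axis. 0 = shut, lower edge on the front sill; grows as it rolls up and back under the rear hood, to 1.19 rad at its stop (right back). It moves as one curved sheet about the axis and stays wherever it is left; moving it takes about 3 to 6 N at the bar.
- cover_bar (a point): Middle of the cover's steel pull bar: round, 12 mm thick, 172 mm long, along the mixer's y, its centre line 38 mm off the slats on posts at y +-68 mm. It runs on a radius of 210 mm about the cover's axis: at joint value q it is at x = -210 cos(q + 0.593), z = 210 sin(q + 0.593) mm from the axis.
- clip_empty_seat (a point): The empty clip's seat: where the middle of a fully seated tube lies, 84 mm above the bench, 28 above the platform; x = the tube's direction, z up. White forks 8 mm thick at x +-24 mm with V seats; their -y arms reach 22 mm above the axis, flared. Between the forks (x +-20 mm) the space beside the tube is free for fingers down to 22 mm below the axis. The next clips are 62 mm to the side.
- clip_empty_jaw (a joint): Orange jaw of the empty clip, hinged below the tube, sprung shut; fingers 7 mm wide at x +-32 mm on the tube's +y side. Its nose overhangs the tube by 3 mm, 9 mm above its axis; flared lead-in up to 22 mm above. 0 = shut, also over a seated tube; about 0.1 rad outwards as a tube passes. Pushing a tube straight down past it takes 5 to 12 N, then it snaps shut.
- tube_red_mid (a point): Middle of the tube to be loaded: amber glass, white label, red cap, 16 mm thick, 125 mm long, about 25 g, lying level; its own x runs along it to the cap. The cap, 18.4 mm thick, spans 44.5 to 62.5 mm on +x. It may go in the clip either way round, its middle at the clip's middle.
- tube_rest: White bench rest, 90 x 110 mm, fixed to the bench, origin on the bench under its middle. Two tubes lie along its x in V notches at y +-30 mm, their axes 38 mm above the bench; the notched uprights, 8 mm thick, stand at x +-28 mm. Its base plate is 6 mm thick.
- tube_a_mid (a point): Middle of a blue-capped tube already clipped in the mixer, same size; to be left alone.
- tube_b_mid (a point): Middle of the other blue-capped tube already clipped in the mixer; to be left alone.
- tube_c_mid (a point): Middle of the blue-capped tube in the other notch of the bench rest; to be left alone.
- reagent: Amber bottle, 70 mm thick, 150 mm high, origin under it; to be left alone.
- tip_box: Blue box with clear lid, 85 x 120 x 67 mm, origin under it; to be left alone.
- petri_stack: Stack of dishes, 90 mm thick, 58 mm high, origin under it; to be left alone.
- beaker: Glass beaker, 72 mm thick, 85 mm high, origin under it; to be left alone.
- timer: White timer, 65 x 65 x 18 mm, origin under it; to be left alone.
Mind the look-alikes: they are no part of the job. What is shaped like the part that bears tube_red_mid but pink or yellow is not meant.

How it is judged:
On the way, in this order (a step that is already met when the one before it is completed fails the run):
1. the cover is rolled right back (within about 8 degrees of its stop) (value of joint cover above 1.05 rad), for 0.2 s.
2. the red-capped tube is fully seated in the empty clip and the jaw has closed over it (z of tube_red_mid in the frame of clip_empty_seat between -0.003 and 0.003 m and y of tube_red_mid in the frame of clip_empty_seat between -0.003 and 0.003 m and x of tube_red_mid in the frame of clip_empty_seat between -0.009 and 0.009 m and angle between the x axis of tube_red_mid and the x axis of clip_empty_seat, either way round below 0.06 rad and value of joint clip_empty_jaw below 0.05 rad), for 0.2 s.
At the end, for the whole second after the job is handed in: Cover shut on its sill (joint below 0.035 rad). In the clip that was empty lies the red-capped tube: middle within 3 mm of the seat in height and sideways, 9 mm along, direction within 0.06 rad, the jaw shut over it (below 0.05 rad) (all of step 2 and value of joint cover below 0.035 rad); the robot touches nothing.
It fails at once if a clipped tube is disturbed (moved more than 6 mm) (distance of any of tube_a_mid, tube_b_mid from where it was at the start of the episode above 0.006 m).
It fails at once if the other tube in the bench rest is disturbed (moved more than 15 mm) (distance of tube_c_mid from where it was at the start of the episode above 0.015 m).
It fails at once if a thing on the bench is knocked (moved more than 20 mm) (distance of any of reagent, tip_box, petri_stack, beaker, timer from where it was at the start of the episode above 0.02 m).
It also fails if it takes over 72 s, if anything falls off the work surface, if the arm or the gripper's body presses on something with over 40 N, if the wrist force passes 120 N, or if a joint passes its speed limit or range.

### The arm

A 7-joint arm with a two-finger parallel gripper is mounted at the origin on the work surface. World frame = base frame: x ahead of the robot, y to its left, z up, the work surface at z = 0. Lengths are in m, angles in rad, forces in N, time in s.
With the tool pointing down it reaches from about 0.4 to 0.85 m from the base axis. Payload 10.4 kg.
Tool frame: the origin (TCP) lies between the finger pads; the fingertips stand 11 mm ahead of it and the grasp point (between the pads) lies 8 mm behind it; z points along the fingers, y is the direction in which the jaws open and shut (so a half turn about z gives the same grasp; the last joint's range is limited). The gripper opens to 87 mm and grips with 3 to 60 N. Pads are 19 mm wide; open, the fingers measure 117 mm over their backs; the gripper's body (75 mm by 190 mm) begins 51 mm behind the grasp point.
Start: joints at [-1.356, 0.332, -0.065, 1.46, 0.022, 1.35, -0.088], TCP at [0.147, 0.607, 0.234] pointing down, gripper open.
Joint ranges: [-2.6, 2.6], [-0.5, 2.12], [-1.47, 1.34], [0.16, 2.42], [-1.27, 4.41], [0.06, 2.06], [-2.6, 2.6]. Speed limits (rad/s): [2.22, 2.22, 2.79, 2.79, 3.14, 3.14, 3.14].

### API

Orientations are given as a unit quaternion [x, y, z, w].
In Python, from bench import r, eyes gives the robot as it stands.
- The arm moves only by the shell command python3 -m inch 'ROWS' [FORCE]. ROWS is a JSON object of lists of equal length, an entry for each row: "translation": the shift along the world's x, y, z scaled (see below), a list of three; "rot": the turn, a rotation vector about the world's x, y, z scaled (see below), a list of three; "jaw": the finger opening in mm, from 0 to 87. In form: {"translation": [[tx, ty, tz], ...], "rot": [[ax, ay, az], ...], "jaw": [jaw, ...]}. A call has 1 to 20 rows; each row is the pose to reach, as a shift and turn from the pose measured when the call began; what a row does not reach only later rows make up. The controller multiplies each number of a shift by 100 mm and each number of a turn by 60 degrees. A row lasts 1/10 s, in which the tool goes at most 50 mm and 8.59 degrees, less where a joint would pass 70% of its speed; a pose out of reach is approached as far as the arm can. A call with a number of a shift or a turn outside -1 to 1 is refused whole. A call with a gripper value outside its range is refused whole. The fingers move at their own pace and stop on an object; FORCE is the grip in N (left out, the last holds). Time passes only in rows, so rows that repeat a pose let the fingers close. It gives the time, the measured TCP pose, the force and the opening at its end, in the units of the state.
- r.read_state(): the state, without advancing time (a new reading comes with each control period).
- eyes.camera(name): name is "scene" or "top"; returns the picture (480x640x3 uint8, blue, green, red); there is no depth.
- eyes.calibration(name): a dict with "fx", "fy", "cx", "cy" (pixels), "R" (3x3) and "t" (3): a world point X has camera coordinates R X + t. Camera axes: x right, y down, z forward; pixel columns grow to the right and rows downward; lengths in m; the calibration is good to about 2 mm. A picture is of the moment at which its call begins. calibration takes no time and is no camera call.
- r.close_job(): hands the job in, once; it reports no verdict.
The state is a dict: "time": time; "joint_positions": joint angles; "joint_vel": joint speeds; "joint_torque": joint torques, N m; "ee_pos": TCP position; "eef_rot": TCP orientation; "ft_force": force on the tool from outside, world axes, zero at the start; "torque": the same for the moment, N m; "width": finger opening in m.
Only numpy, scipy, OpenCV 4.12 (cv2) and the standard library are available. Lean on these libraries where they do the work, as an engineer would, in place of code of your own. Each camera call takes 0.05 s, during which the arm holds its last target. There are 200 camera calls.

## Working session

There is one attempt and no reset: what is moved stays moved. The work goes in short steps, Python scripts to look and compute and a shell command to move; the robot and the scene stay as the last step left them, time stands still between calls to the robot, and variables do not carry over. Pictures are saved under pics/ and viewed, about 8 in all and at most 12, crops included, and the job is handed in when it is done.

```bash
ls; mkdir -p pics; python3 - <<'E'
from bench import r, eyes
import cv2, numpy as np
for n in ("scene","top"):
    im=eyes.camera(n); cv2.imwrite(f"pics/{n}0.png",im)
    c=eyes.calibration(n); print(n,{k:np.round(v,4).tolist() for k,v in c.items()})
s=r.read_state(); print(s)
E
```

```text
pics
scene {'fx': 486.2395, 'fy': 486.2395, 'cx': 324.2816, 'cy': 240.6647, 'R': [[0.4653, -0.8851, -0.0074], [-0.8454, -0.4419, -0.3001], [0.2623, 0.1459, -0.9539]], 't': [-0.269, 0.4507, 1.4078]}
top {'fx': 578.9221, 'fy': 578.9221, 'cx': 315.9281, 'cy': 235.9658, 'R': [[-0.024, -0.9997, 0.0046], [-0.9787, 0.0225, -0.2041], [0.204, -0.0094, -0.9789]], 't': [-0.0094, 0.5411, 1.3495]}
{'time': 0.1, 'joint_positions': array([-1.35556221,  0.33277899, -0.06471048,  1.4608498 ,  0.02161425,
        1.34985095, -0.08852859]), 'joint_vel': array([-9.75094864e-05,  2.83184070e-04, -5.24512232e-04, -3.21950085e-03,
       -8.01068884e-04,  1.04916647e-03, -7.07620015e-04]), 'joint_torque': array([ 1.15503783e-03, -6.24539208e+01,  2.45689804e-02, -3.90723681e+01,
       -6.14416064e-02,  3.64843919e-02,  1.12806842e-04]), 'ee_pos': array([0.14717503, 0.60710286, 0.23285564]), 'eef_rot': array([ 1.18635224e-01,  9.92937727e-01, -5.94235919e-04, -3.94526828e-05]), 'ft_force': array([ 0.46049238, -0.35675223, -0.13715553]), 'torque': array([-0.00862867, -0.00787549, -0.02648124]), 'width': 0.08717780265353826}
```

View pics/scene0.png

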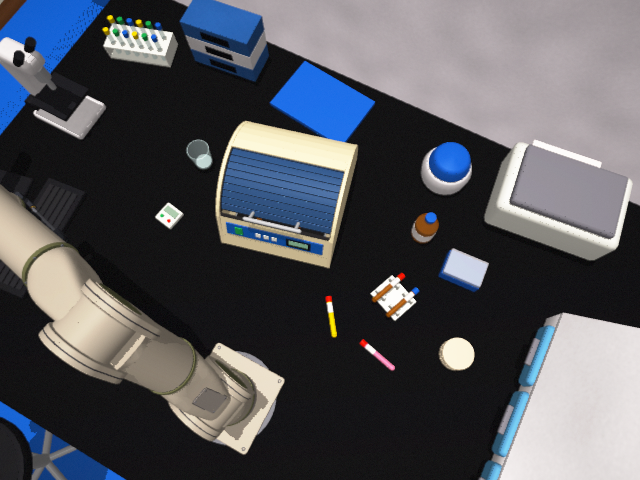

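View pics/top0.png

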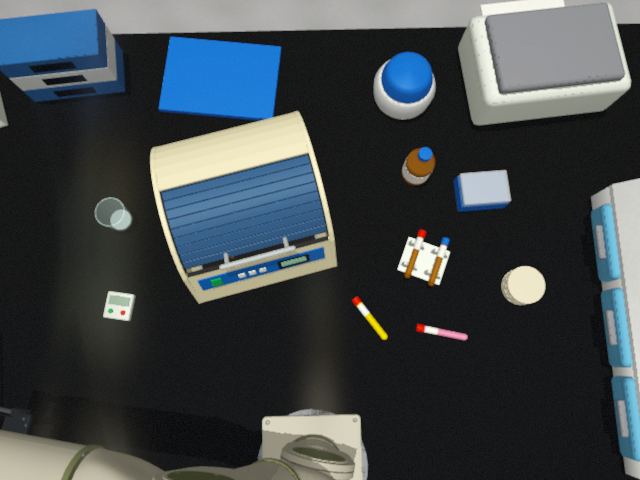

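Candidates in top view: the red-capped amber tube in the rest (cap 421,234), a yellow tube with a red cap (370,317) and a pink one (440,331). The amber one in the rest with the white label fits. The mixer is turned about 15° with its bar around (258,258). I'll confirm this in an enlarged crop.

```bash
cat > h.py <<'E'
import numpy as np, cv2
from bench import r, eyes
from scipy.spatial.transform import Rotation as Ro
def ray(n,uv):
    c=eyes.calibration(n); R=np.array(c["R"]);t=np.array(c["t"])
    d=R.T@np.array([(uv[0]-c["cx"])/c["fx"],(uv[1]-c["cy"])/c["fy"],1.]); return -R.T@t,d
def onz(n,uv,z):
    o,d=ray(n,uv); return o+d*(z-o[2])/d[2]
def proj(n,X):
    c=eyes.calibration(n); p=np.array(c["R"])@np.asarray(X)+np.array(c["t"]); return np.array([c["fx"]*p[0]/p[2]+c["cx"],c["fy"]*p[1]/p[2]+c["cy"]])
def two(u1,u2):
    (a,d),(b,e)=ray("scene",u1),ray("top",u2)
    k=np.linalg.lstsq(np.stack([d,-e],1),b-a,rcond=None)[0]
    p,q=a+k[0]*d,b+k[1]*e; return (p+q)/2,np.linalg.norm(p-q)
def blobs(im,lo,hi,box,amin=4):
    x0,y0,x1,y1=box; h=cv2.cvtColor(im,cv2.COLOR_BGR2HSV)[y0:y1,x0:x1]
    n,_,st,ce=cv2.connectedComponentsWithStats(cv2.inRange(h,lo,hi))
    return [(int(st[i,4]),np.round(ce[i]+[x0,y0],2).tolist(),(st[i,:4]+[x0,y0,0,0]).tolist()) for i in range(1,n) if st[i,4]>=amin]
E
python3 - <<'E'
from h import *
S=cv2.imread("pics/scene0.png");T=cv2.imread("pics/top0.png")
for n,im,b in (("scene",S,(360,262,430,325)),("top",T,(390,222,460,295))):
    print(n,"red",blobs(im,(0,150,120),(6,255,255),b),"amber",blobs(im,(7,140,60),(20,255,255),b),"blue",blobs(im,(100,150,100),(125,255,255),b),"white",blobs(im,(0,0,170),(180,60,255),b))
a=cv2.resize(S[264:324,366:426],(400,400),interpolation=cv2.INTER_CUBIC)
b=cv2.resize(T[228:288,395:455],(400,400),interpolation=cv2.INTER_CUBIC)
cv2.imwrite("pics/rest.png",np.hstack([a,b]))
cv2.imwrite("pics/mix.png",cv2.resize(T[105:305,145:345],(600,600),interpolation=cv2.INTER_CUBIC))
E
```

```text
scene red [(34, [401.03, 275.74], [397, 273, 8, 7])] amber [(108, [381.19, 293.04], [372, 284, 20, 18]), (110, [395.54, 307.71], [386, 299, 20, 18])] blue [(33, [415.27, 290.09], [412, 287, 7, 8])] white [(780, [394.32, 296.21], [371, 275, 45, 45])]
top red [(56, [421.46, 232.82], [417, 229, 9, 9])] amber [(6, [419.5, 236.17], [417, 236, 6, 2]), (167, [410.89, 263.77], [404, 249, 15, 30]), (165, [434.54, 271.49], [428, 257, 14, 30])] blue [(57, [445.04, 240.56], [441, 237, 9, 9])] white [(1242, [423.7, 258.42], [397, 237, 53, 48])]
```

View pics/rest.png

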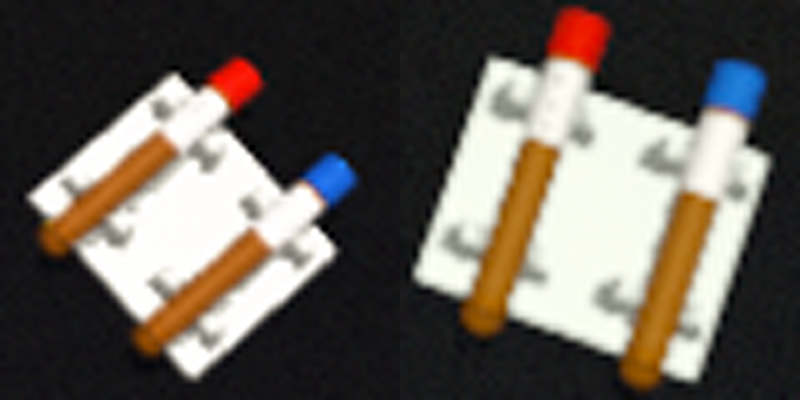

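View pics/mix.png

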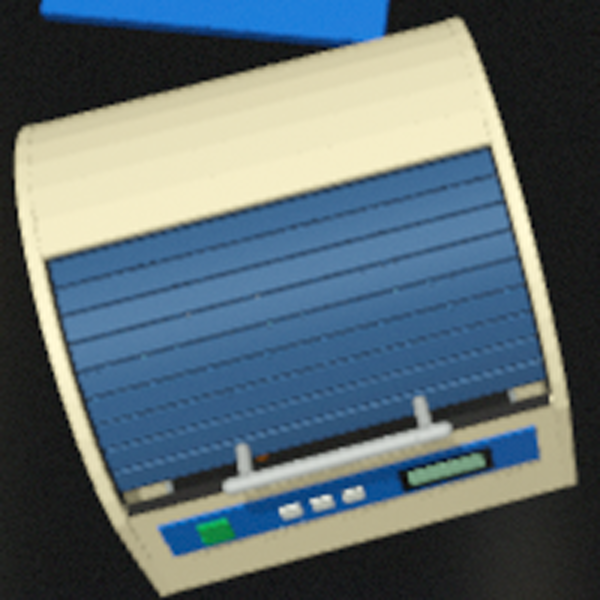

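The crop confirms the target: the amber tube with white label and red cap in the upper-left notch (top 408..422, 229..278), next to the blue-capped one. The cover looks slightly raised, with a dark gap above the sill. The mixer's front bottom corners are at about (199,304) and (337,267) in top, and the bar ends at (221,267) and (295,248).

```bash
python3 - <<'E'
from h import *
P=lambda *a:print(*[np.round(x,4).tolist() if not isinstance(x,str) else x for x in a])
# tube
cap=onz("top",(421.46,232.82),.040); e1=onz("top",(422.3,229.5),.038); e0=onz("top",(407.3,278.2),.038)
P("cap",cap,"ends",e1,e0,"len",np.linalg.norm(e1-e0),"yaw",np.degrees(np.arctan2(*(e1-e0)[[1,0]])))
P("two cap",*two((401.03,275.74),(421.46,232.82)))
cc=two((415.27,290.09),(445.04,240.56)); P("blue cap",*cc)
# mixer
A=onz("top",(199.3,304),0);B=onz("top",(337.3,266.7),0)
P("front",A,B,np.linalg.norm(A-B)); v=(A-B)/np.linalg.norm(A-B); yaw=np.arctan2(-v[0],v[1])
ex=np.array([np.cos(yaw),np.sin(yaw),0]); P("yaw deg",np.degrees(yaw),"origin",(A+B)/2+.205*ex)
C=onz("top",(160,191.7),.230);D=onz("top",(308.3,154),.230); v=(C-D)/np.linalg.norm(C-D); y2=np.arctan2(-v[0],v[1])
P("hood",C,D,np.linalg.norm(C-D),np.degrees(y2),"origin",(C+D)/2-.022*np.array([np.cos(y2),np.sin(y2),0]))
a,ea=two((246.5,216.5),(221,267)); b,eb=two((299,230.5),(295,248.3)); P("bar",a,b,ea,eb,np.linalg.norm(a-b),"mid",(a+b)/2)
v=a-b;P("bar yaw",np.degrees(np.arctan2(-v[0],v[1])))
E
```

```text
cap [0.546, -0.282, 0.04] ends [0.5547, -0.285, 0.038] [0.4348, -0.2412, 0.038] len 0.1276 yaw -20.0755
two cap [0.5462, -0.2832, 0.0291] 0.0044
blue cap [0.525, -0.3398, 0.0315] 0.0041
front [0.3878, 0.2687, 0.0] [0.4727, -0.0741, 0.0] 0.3532
yaw deg 13.9049 origin [0.6293, 0.1466, 0.0]
hood [0.6095, 0.3127, 0.23] [0.6877, -0.0081, 0.23] 0.3302 13.7059 origin [0.6272, 0.1471, 0.23]
bar [0.4549, 0.1884, 0.1685] [0.4828, 0.0258, 0.2012] 0.0058 0.0033 0.1681 mid [0.4688, 0.1071, 0.1849]
bar yaw 9.735
```

```bash
cat >> h.py <<'E'
O=np.array([.628,.147,0]); YAW=np.radians(13.8)
M=Ro.from_euler("z",YAW).as_matrix()
W=lambda x,y,z:O+M@np.array([x,y,z])
bar=lambda q,y=0:W(-.21*np.cos(q+.593),y,.05+.21*np.sin(q+.593))
def rep():
    s=r.read_state(); y=Ro.from_quat(s["eef_rot"]).as_matrix()
    print("t",round(s["time"],2),"p",np.round(s["ee_pos"],4),"yawY",round(np.degrees(np.arctan2(y[1,1],y[0,1]))%180,2),"zdir",np.round(y[:,2],3),"w",round(s["width"],4),"F",np.round(s["ft_force"],1))
    return s
E
python3 - <<'E'
from h import *
for q in np.arange(0,.26,.05):
    print(round(q,2),bar(q).round(4),*[proj(n,bar(q,y)).round(1) for n in("top","scene") for y in(.086,-.086)])
print("meas top 221,267 295,248.3 scene 246.5,216.5 299,230.5")
rep()
E
python3 -m inch '{"translation":[[0,0,0.5],[0,-0.2,1],[0.4,-0.6,1],[0.8,-1,1],[0.8,-1,1]],"rot":[[0,0,-0.1],[0,0,-0.2],[0,0,-0.3],[0,0,-0.4],[0,0,-0.4]],"jaw":[60,60,60,60,60]}' 15
python3 -m inch '{"translation":[[0.3,-0.4,0.1],[0.6,-0.8,0.2],[0.8,-1,0.2],[0.8,-1,0.2]],"rot":[[0,0,-0.1],[0,0,-0.2],[0,0,-0.3],[0,0,-0.3]],"jaw":[60,60,60,60]}'
```

```text
0.0 [0.4589 0.1055 0.1674] [221.4 273.3] [297.  253.2] [242.6 221.9] [300.8 235.6]
0.05 [0.4648 0.1069 0.1759] [220.1 270.1] [296.2 249.9] [242.7 219. ] [301.2 232.6]
0.1 [0.4711 0.1085 0.1842] [218.8 266.7] [295.3 246.4] [242.9 215.9] [301.6 229.6]
0.15 [0.4778 0.1101 0.1921] [217.5 263.1] [294.4 242.8] [243.2 212.7] [302.1 226.4]
0.2 [0.4849 0.1118 0.1996] [216.2 259.3] [293.4 238.9] [243.5 209.4] [302.6 223.1]
0.25 [0.4923 0.1137 0.2068] [214.8 255.4] [292.4 234.9] [243.8 205.9] [303.2 219.7]
meas top 221,267 295,248.3 scene 246.5,216.5 299,230.5
t 0.1 p [0.1472 0.6071 0.2329] yawY 76.37 zdir [-0.    -0.001 -1.   ] w 0.0872 F [ 0.5 -0.4 -0.1]
time: 0.6
ee_pos: [0.232, 0.5035, 0.3336]
eef_rot: [0.327, 0.945, -0.0, 0.001]
ft_force: [0.4, -0.1, -0.1]
width: 0.0616
time: 1.0
ee_pos: [0.3161, 0.3995, 0.3543]
eef_rot: [0.476, 0.88, 0.0, 0.001]
ft_force: [0.6, -0.3, 0.3]
width: 0.0603
```

```bash

python3 -m inch '{"translation":[[0.3,-0.4,0],[0.5,-0.8,0],[0.77,-1,0],[0.77,-1,0]],"rot":[[0,0,-0.1],[0,0,-0.2],[0,0,-0.2],[0,0,-0.2]],"jaw":[32,32,32,32]}'
python3 -m inch '{"translation":[[0.3,-0.4,0],[0.5,-0.8,-0.2],[0.76,-1,-0.4],[0.76,-1,-0.5],[0.76,-1,-0.5]],"rot":[[0,0,-0.1],[0,0,-0.12],[0,0,-0.12],[0,0,-0.12],[0,0,-0.12]],"jaw":[32,32,32,32,32]}'
python3 -c "
from h import *
rep()"
```

```text
time: 1.4
ee_pos: [0.3961, 0.2961, 0.3542]
eef_rot: [0.568, 0.823, -0.0, 0.002]
ft_force: [-1.4, -0.4, -0.5]
width: 0.037
time: 1.9
ee_pos: [0.4712, 0.1966, 0.3024]
eef_rot: [0.618, 0.786, -0.002, 0.001]
ft_force: [-0.3, 1.2, 0.2]
width: 0.0318
t 1.9 p [0.4712 0.1966 0.3024] yawY 13.69 zdir [-0.    -0.004 -1.   ] w 0.0318 F [-0.3  1.2  0.2]
```

```bash

python3 -m inch '{"translation":[[-0.01,-0.4,0],[-0.02,-0.89,0],[-0.02,-0.89,-0.3],[-0.02,-0.89,-0.6],[-0.02,-0.89,-0.8],[-0.02,-0.89,-0.8]],"rot":[[0,0,0],[0,0,0],[0,0,0],[0,0,0],[0,0,0],[0,0,0]],"jaw":[32,32,32,32,32,32]}'
python3 -c "
from h import *
rep();im=eyes.camera('scene');cv2.imwrite('pics/b1.png',cv2.resize(im[120:280,180:380],(800,640))[:600])"
```

```text
time: 2.5
ee_pos: [0.4674, 0.1093, 0.2207]
eef_rot: [0.616, 0.787, -0.003, 0.0]
ft_force: [0.2, -0.4, -0.1]
width: 0.0325
t 2.5 p [0.4674 0.1093 0.2207] yawY 13.9 zdir [-0.004 -0.006 -1.   ] w 0.0325 F [ 0.2 -0.4 -0.1]
```

View pics/b1.png

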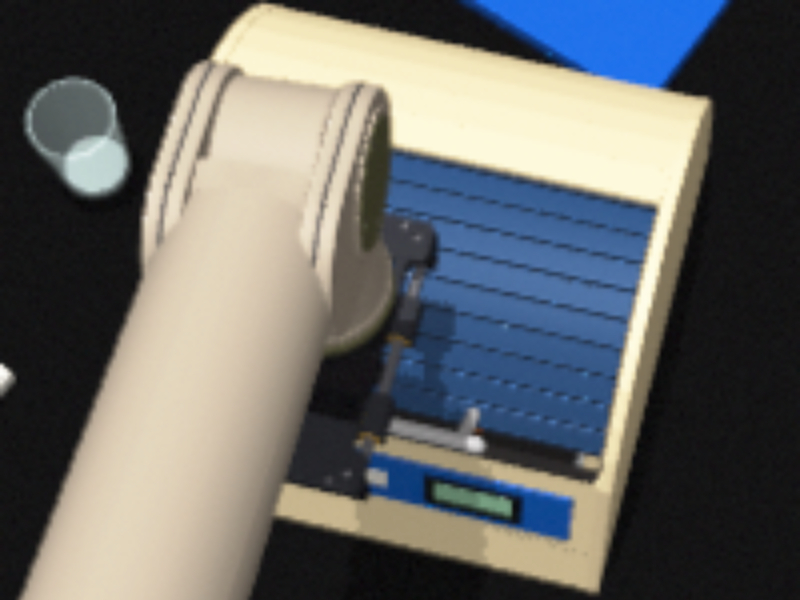

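The fingers straddle the bar's line (crop 385,430 beside the bar end at 480,440), and the tool is clear of the slats. I'll lower and grip.

```bash

python3 -m inch '{"translation":[[0,0,-0.15],[0.01,0,-0.3],[0.02,0,-0.39],[0.02,0,-0.39],[0.02,0,-0.39],[0.02,0,-0.39],[0.02,0,-0.39],[0.02,0,-0.39]],"rot":[[0,0,0],[0,0,0],[0,0,0],[0,0,0],[0,0,0],[0,0,0],[0,0,0],[0,0,0]],"jaw":[32,32,32,20,8,8,8,8]}' 15
python3 - <<'E'
from h import *
s=rep(); p=s["ee_pos"]
loc=M.T@(p-O); print("mixer",loc.round(4), "r",np.hypot(loc[0],loc[2]-.05),"th",np.arctan2(loc[2]-.05,-loc[0]))
for q in np.arange(.1,1.25,.1): print(round(q,2),((bar(q)-bar(.085))*10).round(3))
E
```

```text
time: 3.35
ee_pos: [0.4669, 0.1087, 0.184]
eef_rot: [0.617, 0.787, -0.005, -0.002]
ft_force: [-23.2, -4.8, 18.7]
width: 0.0113
t 3.35 p [0.4669 0.1087 0.184 ] yawY 13.87 zdir [-0.01  -0.006 -1.   ] w 0.0113 F [-23.2  -4.8  18.7]
mixer [-0.1656  0.0012  0.184 ] r 0.21301673406070898 th 0.6804042714264092
0.1 [0.019 0.005 0.024]
0.2 [0.157 0.039 0.179]
0.3 [0.309 0.076 0.319]
0.4 [0.474 0.117 0.442]
0.5 [0.651 0.16  0.548]
0.6 [0.836 0.205 0.635]
0.7 [1.029 0.253 0.702]
0.8 [1.228 0.302 0.75 ]
0.9 [1.43  0.351 0.776]
1.0 [1.634 0.401 0.782]
1.1 [1.837 0.451 0.767]
1.2 [2.038 0.501 0.731]
```

Gripped (width 11 mm). The residual force is purely radial, from a 3 mm model offset, so moving relative to the measured pose cancels it. I'll follow the arc.

```bash

python3 -m inch '{"translation":[[0.02,0.005,0.025],[0.09,0.02,0.1],[0.16,0.04,0.18],[0.23,0.06,0.25],[0.31,0.08,0.32],[0.39,0.1,0.38],[0.47,0.12,0.44],[0.56,0.14,0.5],[0.65,0.16,0.55],[0.74,0.18,0.595],[0.84,0.205,0.635],[0.84,0.205,0.635]],"rot":[[0,0,0],[0,0,0],[0,0,0],[0,0,0],[0,0,0],[0,0,0],[0,0,0],[0,0,0],[0,0,0],[0,0,0],[0,0,0],[0,0,0]],"jaw":[8,8,8,8,8,8,8,8,8,8,8,8]}'
python3 - <<'E'
from h import *
s=rep(); p=s["ee_pos"]
loc=M.T@(p-O); print("mixer",loc.round(4), "r",np.hypot(loc[0],loc[2]-.05),"q",np.arctan2(loc[2]-.05,-loc[0])-.593)
for q in np.arange(.6,1.25,.1): print(round(q,2),((bar(q)-bar(.6))*10).round(3))
E
```

```text
time: 4.55
ee_pos: [0.5528, 0.1298, 0.2503]
eef_rot: [0.616, 0.787, -0.004, -0.001]
ft_force: [-2.4, -0.0, 11.2]
width: 0.0117
t 4.55 p [0.5528 0.1298 0.2503] yawY 13.89 zdir [-0.007 -0.005 -1.   ] w 0.0117 F [-2.4 -0.  11.2]
mixer [-0.0772  0.0012  0.2503] r 0.21464997657080032 q 0.6100745047041491
0.6 [0. 0. 0.]
0.7 [0.193 0.047 0.068]
0.8 [0.392 0.096 0.115]
0.9 [0.594 0.146 0.142]
1.0 [0.798 0.196 0.148]
1.1 [1.001 0.246 0.132]
1.2 [1.202 0.295 0.096]
```

```bash

python3 -m inch '{"translation":[[0.09,0.02,0.04],[0.18,0.045,0.075],[0.28,0.07,0.1],[0.38,0.095,0.125],[0.48,0.12,0.14],[0.58,0.14,0.15],[0.68,0.165,0.155],[0.78,0.19,0.155],[0.88,0.215,0.15],[0.98,0.24,0.14],[0.98,0.24,0.14]],"rot":[[0,0,0],[0,0,0],[0,0,0],[0,0,0],[0,0,0],[0,0,0],[0,0,0],[0,0,0],[0,0,0],[0,0,0],[0,0,0]],"jaw":[8,8,8,8,8,8,8,8,8,8,8]}'
python3 -m inch '{"translation":[[0.07,0.017,-0.01],[0.14,0.034,-0.02],[0.2,0.049,-0.035],[0.2,0.049,-0.035]],"rot":[[0,0,0],[0,0,0],[0,0,0],[0,0,0]],"jaw":[8,8,8,8]}'
python3 - <<'E'
from h import *
s=rep(); p=s["ee_pos"]
loc=M.T@(p-O); print("mixer",loc.round(4), "r",np.hypot(loc[0],loc[2]-.05),"q",np.arctan2(loc[2]-.05,-loc[0])-.593)
E
```

```text
time: 5.65
ee_pos: [0.6525, 0.1542, 0.2652]
eef_rot: [0.616, 0.788, -0.003, -0.0]
ft_force: [5.2, 0.6, 0.5]
width: 0.0114
time: 6.05
ee_pos: [0.6703, 0.1585, 0.2623]
eef_rot: [0.616, 0.787, -0.005, -0.002]
ft_force: [-17.3, -4.7, 10.1]
width: 0.0118
t 6.05 p [0.6703 0.1585 0.2623] yawY 13.9 zdir [-0.011 -0.006 -1.   ] w 0.0118 F [-17.3  -4.7  10.1]
mixer [0.0438 0.0011 0.2623] r 0.21682017225902642 q 1.1813545030140709
```

Cover at its stop (q ≈ 1.18). I'll release, lift, and travel toward the tube.

```bash

python3 -m inch '{"translation":[[-0.02,0,0],[-0.02,0,0],[-0.02,0,0.05],[-0.02,0,0.4],[-0.02,0,0.8],[-0.02,0,0.9]],"rot":[[0,0,0],[0,0,0],[0,0,0],[0,0,0],[0,0,0],[0,0,0]],"jaw":[25,32,32,40,50,50]}'
python3 -m inch '{"translation":[[-0.2,-0.45,0],[-0.4,-0.9,0],[-0.44,-1,0],[-0.44,-1,0]],"rot":[[0,0,0.1],[0,0,0.2],[0,0,0.3],[0,0,0.3]],"jaw":[50,50,50,50]}'
python3 -m inch '{"translation":[[-0.2,-0.45,0],[-0.4,-0.9,0],[-0.44,-1,0],[-0.44,-1,0]],"rot":[[0,0,0.1],[0,0,0.2],[0,0,0.3],[0,0,0.3]],"jaw":[50,50,50,50]}'
python3 -m inch '{"translation":[[-0.2,-0.45,0],[-0.4,-0.9,0],[-0.44,-1,0],[-0.44,-1,0]],"rot":[[0,0,0.1],[0,0,0.2],[0,0,0.3],[0,0,0.3]],"jaw":[50,50,50,50]}'
python3 - <<'E'
from h import *
s=rep(); print(s["joint_positions"].round(2))
T=eyes.camera("top");S=eyes.camera("scene"); cv2.imwrite("pics/top1.png",T);cv2.imwrite("pics/scene1.png",S)
cv2.imwrite("pics/in1.png",cv2.resize(T[150:300,160:360],(800,600),interpolation=cv2.INTER_CUBIC))
E
```

```text
time: 6.65
ee_pos: [0.6694, 0.1586, 0.3577]
eef_rot: [0.616, 0.788, -0.003, -0.0]
ft_force: [-0.0, -0.8, 1.1]
width: 0.0459
time: 7.05
ee_pos: [0.6252, 0.0562, 0.3589]
eef_rot: [0.486, 0.874, -0.002, 0.001]
ft_force: [-0.7, 1.4, -0.1]
width: 0.0498
time: 7.45
ee_pos: [0.5812, -0.0449, 0.3594]
eef_rot: [0.345, 0.939, -0.001, 0.001]
ft_force: [-0.1, 0.1, 0.3]
width: 0.0501
time: 7.85
ee_pos: [0.5377, -0.1449, 0.3596]
eef_rot: [0.195, 0.981, -0.001, 0.002]
ft_force: [-1.1, 0.5, 0.2]
width: 0.05
t 7.85 p [ 0.5377 -0.1449  0.3596] yawY 67.47 zdir [ 0.003 -0.003 -1.   ] w 0.05 F [-1.1  0.5  0.2]
[-0.31  0.14  0.56  1.46 -0.07  1.56  1.42]
```

View pics/in1.png

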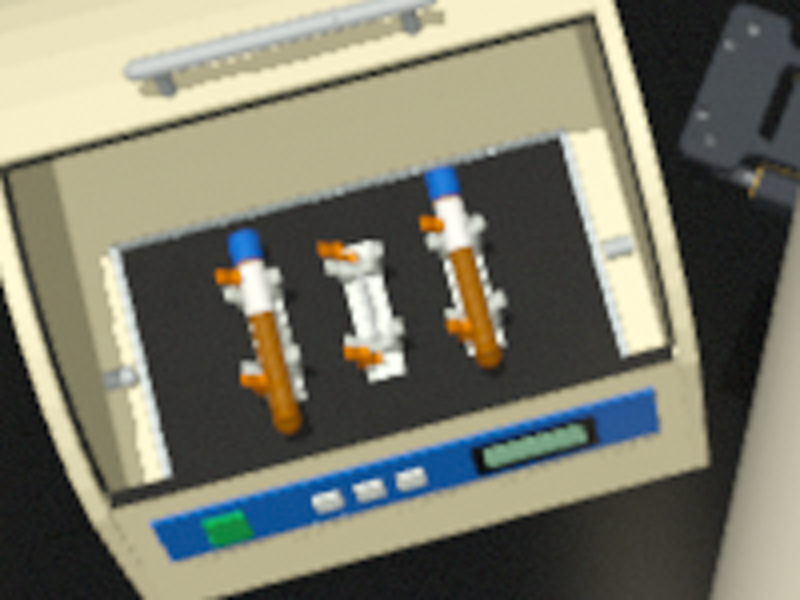

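The empty clip is the middle one (crop 360,310), between two blue-capped tubes (caps at crop 245,245 and 441,182). I'll cross-check the seat using the neighbouring tubes.

```bash
python3 - <<'E'
from h import *
T=cv2.imread("pics/top1.png");S=cv2.imread("pics/scene1.png")
bt=blobs(T,(100,150,100),(125,255,255),(205,185,300,225),15);bs=blobs(S,(100,150,100),(125,255,255),(225,140,330,215),10)
at=blobs(T,(7,140,60),(20,255,255),(205,200,300,265),30)
print(bt,bs,at)
print("exp seat",W(-.068,0,.084))
L=lambda p:(M.T@(p-O)).round(4)
for b in bt: print("cap top",L(onz("top",b[1],.085)))
for b in bs: print("cap scene",L(onz("scene",b[1],.087)))
for b in at: print("amber",L(onz("top",b[1],.085)))
for uv in ((232,258.5),(282.3,242)): print("end",L(onz("top",uv,.084)))
# axis directions from caps -> amber end
h=blobs(T,(0,0,120),(180,60,255),(230,205,265,250),20); print(h,[L(onz("top",x[1],.08)) for x in h])
o=blobs(T,(5,200,180),(18,255,255),(205,185,300,265),4); print([(x[0],x[1],L(onz("top",x[1],.1))) for x in o])
E
python3 -m inch '{"translation":[[-0.2,-0.4,0],[-0.42,-0.8,-0.2],[-0.42,-1,-0.6],[-0.42,-1,-1],[-0.42,-1,-1]],"rot":[[0,0,0.04],[0,0,0.04],[0,0,0.04],[0,0,0.04],[0,0,0.04]],"jaw":[50,50,50,50,50]}'
python3 -c "
from h import *
rep()"
```

```text
[(51, [269.96, 195.14], [266, 192, 9, 8]), (55, [220.53, 210.65], [217, 207, 9, 9])] [(30, [268.8, 185.53], [266, 183, 7, 6]), (11, [306.36, 191.73], [305, 190, 4, 5])] [(33, [242.48, 212.12], [239, 210, 10, 5]), (193, [278.01, 227.83], [271, 212, 15, 30]), (212, [227.92, 243.88], [220, 228, 16, 31]), (33, [250.0, 238.73], [246, 237, 9, 5])]
exp seat [0.56196287 0.13077972 0.084     ]
cap top [-0.005 -0.061  0.085]
cap top [-0.0115  0.0628  0.085 ]
cap scene [-0.0153  0.0631  0.087 ]
cap scene [-0.0078 -0.0556  0.087 ]
amber [-0.0287  0.0129  0.085 ]
amber [-0.0882 -0.0596  0.085 ]
amber [-0.095   0.0645  0.085 ]
amber [-0.0966  0.0111  0.085 ]
end [-0.1315  0.0635  0.084 ]
end [-0.124  -0.0609  0.084 ]
[(345, [252.16, 226.5], [241, 210, 20, 36]), (69, [232.39, 238.13], [230, 224, 7, 26])] [array([-0.0678, -0.0008,  0.08  ]), array([-0.0831,  0.0515,  0.08  ])]
[(11, [267.27, 205.55], array([-0.0326, -0.0485,  0.1   ])), (12, [242.58, 212.17], array([-0.033 ,  0.0119,  0.1   ])), (8, [275.5, 216.5], array([-0.0636, -0.0608,  0.1   ])), (13, [216.62, 218.77], array([-0.0327,  0.0748,  0.1   ])), (17, [278.88, 228.88], array([-0.0947, -0.061 ,  0.1   ])), (32, [227.31, 239.5], array([-0.0879,  0.0621,  0.1   ])), (14, [274.57, 231.0], array([-0.097 , -0.0499,  0.1   ])), (12, [248.67, 237.83], array([-0.097 ,  0.0128,  0.1   ])), (14, [223.43, 244.36], array([-0.0968,  0.0735,  0.1   ]))]
time: 8.45
ee_pos: [0.4958, -0.239, 0.2541]
eef_rot: [0.175, 0.985, -0.0, -0.003]
ft_force: [1.1, 0.5, 1.1]
width: 0.0502
t 8.45 p [ 0.4958 -0.239   0.2541] yawY 69.87 zdir [-0.005  0.    -1.   ] w 0.0502 F [1.1 0.5 1.1]
```

Seat cross-check agrees within about 1–2 mm (y +0.001, x −0.066). Now descending on the tube.

```bash

python3 -m inch '{"translation":[[0,-0.12,-0.2],[0,-0.24,-0.6],[0,-0.24,-1],[0,-0.24,-1]],"rot":[[0,0,0],[0,0,0],[0,0,0],[0,0,0]],"jaw":[46,46,46,46]}'
python3 -m inch '{"translation":[[0,0,-0.4],[0,0,-0.8],[0,0,-0.95],[0,0,-0.95]],"rot":[[0,0,0],[0,0,0],[0,0,0],[0,0,0]],"jaw":[46,46,46,46]}'
python3 - <<'E'
from h import *
s=rep(); print("need",(np.array([.4953,-.2634,.030])-s["ee_pos"]).round(4))
E
```

```text
time: 8.85
ee_pos: [0.4954, -0.2599, 0.1511]
eef_rot: [0.174, 0.985, 0.0, -0.006]
ft_force: [-1.0, 0.9, -0.4]
width: 0.046
time: 9.25
ee_pos: [0.4963, -0.2588, 0.0565]
eef_rot: [0.174, 0.985, 0.0, -0.007]
ft_force: [-0.2, 0.0, -0.6]
width: 0.046
t 9.25 p [ 0.4963 -0.2588  0.0565] yawY 70.0 zdir [-0.013  0.003 -1.   ] w 0.046 F [-0.2  0.  -0.6]
need [-0.001  -0.0046 -0.0265]
```

```bash

python3 -m inch '{"translation":[[-0.01,-0.046,-0.1],[-0.01,-0.046,-0.265],[-0.01,-0.046,-0.265],[-0.01,-0.046,-0.265]],"rot":[[-0.003,-0.012,0],[-0.003,-0.012,0],[-0.003,-0.012,0],[-0.003,-0.012,0]],"jaw":[46,46,46,46]}' 8
python3 -m inch '{"translation":[[0,0,0],[0,0,0],[0,0,0],[0,0,0],[0,0,0],[0,0,0],[0,0,0]],"rot":[[0,0,0],[0,0,0],[0,0,0],[0,0,0],[0,0,0],[0,0,0],[0,0,0]],"jaw":[35,25,15,10,10,10,10]}' 12
python3 -c "
from h import *
rep()"
```

```text
time: 9.65
ee_pos: [0.4968, -0.2636, 0.0323]
eef_rot: [0.174, 0.985, -0.0, 0.001]
ft_force: [0.6, -0.0, -0.7]
width: 0.046
time: 10.35
ee_pos: [0.4966, -0.2643, 0.0325]
eef_rot: [0.174, 0.985, -0.001, 0.001]
ft_force: [-2.1, -3.4, 3.0]
width: 0.0157
t 10.35 p [ 0.4966 -0.2643  0.0325] yawY 69.97 zdir [ 0.002 -0.001 -1.   ] w 0.0157 F [-2.1 -3.4  3. ]
```

```bash

python3 -m inch '{"translation":[[0,0,0.1],[0,0,0.3],[0,0,0.6],[0,0,1],[0,0,1]],"rot":[[0,0,0],[0,0,0],[0,0,0],[0,0,0],[0,0,0]],"jaw":[10,10,10,10,10]}' 30
python3 -m inch '{"translation":[[0,0,0.3],[0,0,0.7],[0,0.1,1],[0,0.3,1],[0,0.3,1]],"rot":[[0,0,0],[0,0,0],[0,0,0],[0,0,0],[0,0,0]],"jaw":[10,10,10,10,10]}'
python3 -m inch '{"translation":[[0,0.3,0.2],[0.05,0.6,0.5],[0.1,1,0.8],[0.17,1,1],[0.17,1,1]],"rot":[[0,0,0.05],[0,0,0.1],[0,0,0.15],[0,0,0.2],[0,0,0.2]],"jaw":[10,10,10,10,10]}'
python3 -m inch '{"translation":[[0,0.4,0],[0.05,0.8,0],[0.15,1,0],[0.17,1,0],[0.17,1,0]],"rot":[[0,0,0.05],[0,0,0.1],[0,0,0.15],[0,0,0.2],[0,0,0.2]],"jaw":[10,10,10,10,10]}'
python3 -m inch '{"translation":[[0,0.4,0],[0.1,0.8,0],[0.2,1,0],[0.33,1,0],[0.33,1,0]],"rot":[[0,0,0.05],[0,0,0.1],[0,0,0.16],[0,0,0.16],[0,0,0.16]],"jaw":[10,10,10,10,10]}'
python3 - <<'E'
from h import *
s=rep(); print("need",(W(-.066,.001,.2)-s["ee_pos"]).round(4))
T=eyes.camera("top");S=eyes.camera("scene"); cv2.imwrite("pics/top2.png",T);cv2.imwrite("pics/scene2.png",S)
a=cv2.resize(T[150:300,180:330],(400,400),interpolation=cv2.INTER_CUBIC)
b=cv2.resize(S[110:260,210:360],(400,400),interpolation=cv2.INTER_CUBIC)
cv2.imwrite("pics/c2.png",np.hstack([a,b]))
E
```

```text
time: 10.85
ee_pos: [0.4991, -0.2653, 0.1379]
eef_rot: [0.174, 0.985, -0.001, 0.005]
ft_force: [0.0, -1.1, -0.8]
width: 0.015
time: 11.35
ee_pos: [0.5, -0.2325, 0.2386]
eef_rot: [0.172, 0.985, 0.0, 0.005]
ft_force: [0.4, 0.7, -0.8]
width: 0.0152
time: 11.85
ee_pos: [0.5184, -0.1315, 0.3407]
eef_rot: [0.066, 0.998, 0.001, 0.007]
ft_force: [-0.6, -0.8, 0.4]
width: 0.0151
time: 12.35
ee_pos: [0.5354, -0.0319, 0.3394]
eef_rot: [-0.039, 0.999, 0.001, 0.006]
ft_force: [-0.7, -0.2, -0.3]
width: 0.0149
time: 12.85
ee_pos: [0.5691, 0.0671, 0.3381]
eef_rot: [-0.121, 0.993, 0.001, 0.005]
ft_force: [-0.6, -0.7, -0.0]
width: 0.015
t 12.85 p [0.5691 0.0671 0.3381] yawY 103.9 zdir [ 0.009  0.003 -1.   ] w 0.015 F [-0.6 -0.7 -0. ]
need [-0.0054  0.0652 -0.1381]
```

View pics/c2.png

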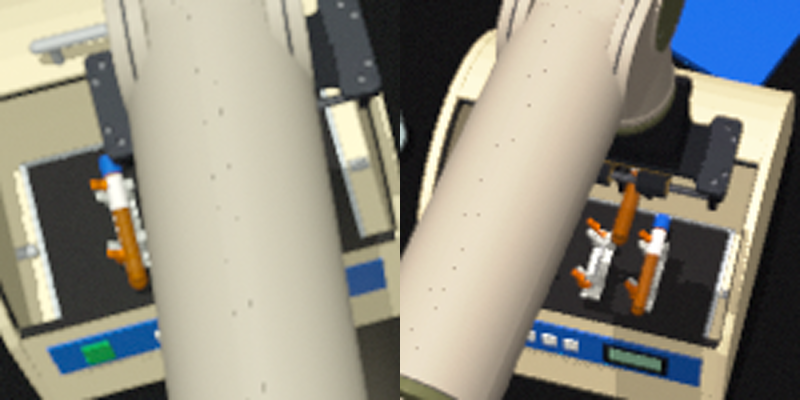

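The tube is held level along the mixer, amber end toward the front (right crop 622,215). The middle clip is in front of it, and the neighbours are untouched. Next: move over the seat.

```bash

python3 -m inch '{"translation":[[-0.02,0.3,0],[-0.054,0.65,0],[-0.054,0.65,-0.3],[-0.054,0.65,-0.7],[-0.054,0.65,-1],[-0.054,0.65,-1]],"rot":[[-0.003,0.009,0],[-0.003,0.009,0],[-0.003,0.009,0],[-0.003,0.009,0],[-0.003,0.009,0],[-0.003,0.009,0]],"jaw":[10,10,10,10,10,10]}' 
python3 -m inch '{"translation":[[0,0,-0.3],[0,0,-0.7],[0,0,-0.95],[0,0,-0.95]],"rot":[[0,0,0],[0,0,0],[0,0,0],[0,0,0]],"jaw":[10,10,10,10]}' 
python3 - <<'E'
from h import *
s=rep(); print("need",(W(-.066,.001,.0785)-s["ee_pos"]).round(4))
E
```

```text
time: 13.55
ee_pos: [0.5605, 0.1296, 0.235]
eef_rot: [-0.119, 0.993, -0.001, -0.003]
ft_force: [0.4, 0.2, -0.8]
width: 0.015
time: 13.95
ee_pos: [0.5592, 0.1286, 0.1386]
eef_rot: [-0.119, 0.993, -0.001, -0.005]
ft_force: [-0.7, 1.0, -0.8]
width: 0.0155
t 13.95 p [0.5592 0.1286 0.1386] yawY 103.63 zdir [-0.01  -0.003 -1.   ] w 0.0155 F [-0.7  1.  -0.8]
need [ 0.0044  0.0036 -0.0601]
```

```bash

python3 -m inch '{"translation":[[0.044,0.036,-0.05],[0.044,0.036,-0.1],[0.044,0.036,-0.1],[0.044,0.036,-0.1]],"rot":[[0.003,-0.0095,0],[0.003,-0.0095,0],[0.003,-0.0095,0],[0.003,-0.0095,0]],"jaw":[10,10,10,10]}' 
python3 - <<'E'
from h import *
s=rep(); print("need",(W(-.066,.001,.0785)-s["ee_pos"]).round(4))
T=eyes.camera("top");S=eyes.camera("scene"); cv2.imwrite("pics/top3.png",T);cv2.imwrite("pics/scene3.png",S)
a=cv2.resize(T[190:270,200:280],(400,400),interpolation=cv2.INTER_CUBIC)
b=cv2.resize(S[160:240,240:320],(400,400),interpolation=cv2.INTER_CUBIC)
cv2.imwrite("pics/c3.png",np.hstack([a,b]))
E
```

```text
time: 14.35
ee_pos: [0.5641, 0.1323, 0.1295]
eef_rot: [-0.119, 0.993, -0.0, 0.001]
ft_force: [-0.3, -0.3, -0.2]
width: 0.0152
t 14.35 p [0.5641 0.1323 0.1295] yawY 103.62 zdir [ 0.001  0.    -1.   ] w 0.0152 F [-0.3 -0.3 -0.2]
need [-0.0004 -0.0001 -0.051 ]
```

View pics/c3.png

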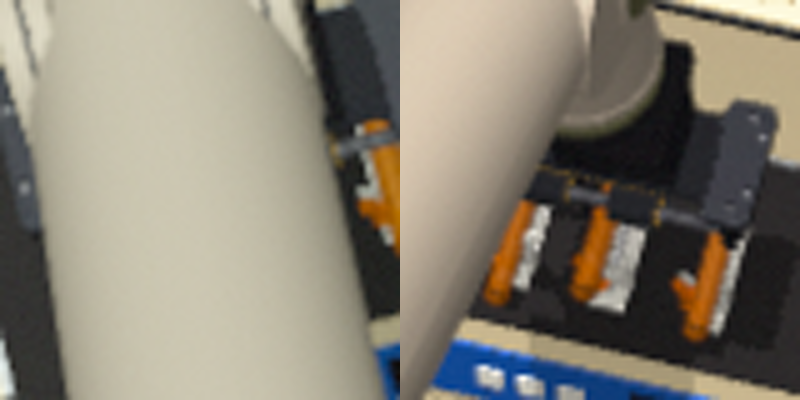

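The tube is over the middle clip, parallel to its neighbours (right crop 595,250). Pressing down.

```bash

python3 -m inch '{"translation":[[0,0,-0.12],[0,0,-0.22],[0,0,-0.28],[0,0,-0.28]],"rot":[[0,0,0],[0,0,0],[0,0,0],[0,0,0]],"jaw":[10,10,10,10]}' 
python3 -c "
from h import *
s=rep();print((M.T@(s['ee_pos']-O)).round(4))"
python3 -m inch '{"translation":[[0,0,-0.05],[0,0,-0.1],[0,0,-0.15],[0,0,-0.2],[0,0,-0.235],[0,0,-0.235]],"rot":[[0,0,0],[0,0,0],[0,0,0],[0,0,0],[0,0,0],[0,0,0]],"jaw":[10,10,10,10,10,10]}' 
python3 -c "
from h import *
s=rep();print((M.T@(s['ee_pos']-O)).round(4))"
```

```text
time: 14.85
ee_pos: [0.5631, 0.132, 0.0998]
eef_rot: [-0.119, 0.993, -0.0, -0.001]
ft_force: [-0.9, 0.1, -0.3]
width: 0.0149
t 14.85 p [0.5631 0.132  0.0998] yawY 103.62 zdir [-0.001 -0.001 -1.   ] w 0.0149 F [-0.9  0.1 -0.3]
[-0.0666  0.0009  0.0998]
time: 15.45
ee_pos: [0.5641, 0.1325, 0.078]
eef_rot: [-0.119, 0.993, 0.0, 0.001]
ft_force: [-4.0, -0.3, 15.8]
width: 0.0152
t 15.45 p [0.5641 0.1325 0.078 ] yawY 103.63 zdir [ 0.001  0.    -1.   ] w 0.0152 F [-4.  -0.3 15.8]
[-0.0655  0.0011  0.078 ]
```

```bash

python3 -m inch '{"translation":[[0,0,-0.02],[0,0,-0.03],[0,0,-0.03]],"rot":[[0,0,0],[0,0,0],[0,0,0]],"jaw":[10,10,10]}' 
python3 -m inch '{"translation":[[0,0,0],[0,0,0],[0,0,0],[0,0,0.05],[0,0,0.3],[0,0,0.6],[0,0,1],[0,0,1]],"rot":[[0,0,0],[0,0,0],[0,0,0],[0,0,0],[0,0,0],[0,0,0],[0,0,0],[0,0,0]],"jaw":[18,24,24,26,26,26,26,26]}' 
python3 -m inch '{"translation":[[0,0,0.4],[0,0,0.8],[0,0,1],[0,0,1]],"rot":[[0,0,0],[0,0,0],[0,0,0],[0,0,0]],"jaw":[26,26,26,26]}' 
python3 -m inch '{"translation":[[-0.05,-0.4,0.4],[-0.1,-0.8,0.6],[-0.1,-1,0.8],[-0.1,-1,0.8]],"rot":[[0,0,-0.1],[0,0,-0.2],[0,0,-0.3],[0,0,-0.3]],"jaw":[26,26,26,26]}' 
python3 -m inch '{"translation":[[-0.05,-0.4,0],[-0.1,-0.8,0],[-0.1,-1,0],[-0.1,-1,0]],"rot":[[0,0,-0.1],[0,0,-0.2],[0,0,-0.3],[0,0,-0.3]],"jaw":[26,26,26,26]}' 
python3 - <<'E'
from h import *
s=rep()
T=eyes.camera("top");S=eyes.camera("scene"); cv2.imwrite("pics/top4.png",T);cv2.imwrite("pics/scene4.png",S)
a=cv2.resize(T[180:270,205:295],(400,400),interpolation=cv2.INTER_CUBIC)
b=cv2.resize(S[160:250,235:325],(400,400),interpolation=cv2.INTER_CUBIC)
cv2.imwrite("pics/c4.png",np.hstack([a,b]))
L=lambda p:(M.T@(p-O)).round(4)
for nm,lo,hi in(("blue",(100,150,100),(125,255,255)),("red",(0,200,120),(4,255,255)),("amber",(8,140,60),(20,255,255))):
  for b in blobs(T,lo,hi,(205,180,300,265),15): print(nm,b[0],b[1],L(onz("top",b[1],.085)))
E
```

```text
time: 15.75
ee_pos: [0.5643, 0.1326, 0.0778]
eef_rot: [-0.119, 0.993, 0.001, 0.001]
ft_force: [-14.8, -3.5, 31.8]
width: 0.0153
time: 16.55
ee_pos: [0.5669, 0.133, 0.1833]
eef_rot: [-0.118, 0.993, 0.002, 0.005]
ft_force: [0.6, -0.1, 0.5]
width: 0.0261
time: 16.95
ee_pos: [0.5682, 0.1333, 0.2865]
eef_rot: [-0.118, 0.993, 0.002, 0.007]
ft_force: [1.3, -0.0, 0.0]
width: 0.0261
time: 17.35
ee_pos: [0.5589, 0.0289, 0.369]
eef_rot: [0.043, 0.999, 0.001, 0.01]
ft_force: [-0.3, 0.5, 0.4]
width: 0.026
time: 17.75
ee_pos: [0.5483, -0.0738, 0.3677]
eef_rot: [0.202, 0.979, -0.001, 0.009]
ft_force: [-0.4, -0.1, -0.7]
width: 0.0258
t 17.75 p [ 0.5483 -0.0738  0.3677] yawY 66.72 zdir [ 0.017 -0.006 -1.   ] w 0.0258 F [-0.4 -0.1 -0.7]
blue 51 [269.96, 195.14] [-0.005 -0.061  0.085]
blue 57 [220.67, 210.63] [-0.0115  0.0625  0.085 ]
blue 117 [279.5, 259.97] [-0.1643 -0.0437  0.085 ]
red 49 [245.96, 204.47] [-0.0125  0.0004  0.085 ]
amber 22 [267.32, 205.64] [-0.0287 -0.0484  0.085 ]
amber 29 [241.9, 211.79] [-0.0275  0.0141  0.085 ]
amber 192 [277.98, 227.76] [-0.088  -0.0596  0.085 ]
amber 23 [216.39, 218.57] [-0.0279  0.0768  0.085 ]
amber 203 [253.63, 237.62] [-0.0962  0.0021  0.085 ]
amber 213 [227.92, 243.92] [-0.0951  0.0645  0.085 ]
```

View pics/c4.png

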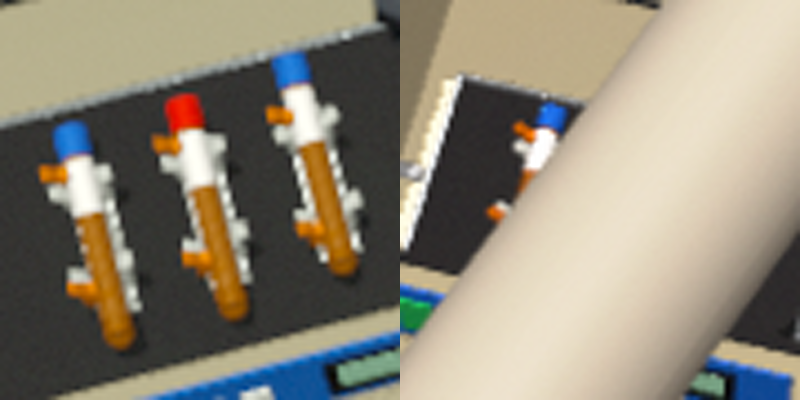

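Seated: the red-capped tube lies symmetric between its neighbours, cap y 0.4 mm against a neighbour mean of 0.8 mm. The jaw tip is at y 14.1 mm against 14.2 mm for the shut jaws beside it. Back to the bar.

```bash

python3 -m inch '{"translation":[[0.2,0.4,0],[0.4,0.8,0],[0.5,1,0],[0.5,1,0]],"rot":[[0,0,-0.1],[0,0,-0.2],[0,0,-0.3],[0,0,-0.4]],"jaw":[32,32,32,32]}' 
python3 -m inch '{"translation":[[0.2,0.4,0],[0.4,0.8,0],[0.5,1,0],[0.5,1,0]],"rot":[[0,0,-0.1],[0,0,-0.2],[0,0,-0.3],[0,0,-0.4]],"jaw":[32,32,32,32]}' 
python3 - <<'E'
from h import *
s=rep(); d=Ro.from_matrix(Ro.from_quat([.616,.788,0,0]).as_matrix()@Ro.from_quat(s["eef_rot"]).as_matrix().T).as_rotvec()
print("need",((np.array([.6695,.1585,.2623])-s["ee_pos"])*10).round(3),"rot",(d/np.radians(60)).round(3))
E
```

```text
time: 18.25
ee_pos: [0.5995, 0.0375, 0.3653]
eef_rot: [0.393, 0.919, -0.002, 0.007]
ft_force: [0.1, -0.2, -0.6]
width: 0.0319
time: 18.65
ee_pos: [0.6493, 0.1451, 0.3622]
eef_rot: [0.573, 0.82, -0.005, 0.004]
ft_force: [-0.8, -0.4, -0.0]
width: 0.0319
t 18.65 p [0.6493 0.1451 0.3622] yawY 20.07 zdir [ 0.002 -0.012 -1.   ] w 0.0319 F [-0.8 -0.4 -0. ]
need [ 0.202  0.134 -0.999] rot [ 0.012  0.001 -0.102]
```

```bash

python3 -m inch '{"translation":[[0.2,0.13,0],[0.2,0.13,-0.2],[0.2,0.13,-0.5],[0.2,0.13,-0.6],[0.2,0.13,-0.6]],"rot":[[0.012,0.001,-0.1],[0.012,0.001,-0.1],[0.012,0.001,-0.1],[0.012,0.001,-0.1],[0.012,0.001,-0.1]],"jaw":[32,32,32,32,32]}' 
python3 - <<'E'
from h import *
s=rep(); d=Ro.from_matrix(Ro.from_quat([.616,.788,0,0]).as_matrix()@Ro.from_quat(s["eef_rot"]).as_matrix().T).as_rotvec()
print("need",((np.array([.6695,.1585,.2623])-s["ee_pos"])*10).round(3),"rot",(d/np.radians(60)).round(3))
E
```

```text
time: 19.15
ee_pos: [0.6681, 0.1598, 0.3]
eef_rot: [0.614, 0.789, -0.001, -0.001]
ft_force: [-0.0, 0.5, -0.4]
width: 0.0321
t 19.15 p [0.6681 0.1598 0.3   ] yawY 14.26 zdir [-0.004 -0.    -1.   ] w 0.0321 F [-0.   0.5 -0.4]
need [ 0.014 -0.013 -0.377] rot [ 0.    -0.004 -0.005]
```

```bash

python3 -m inch '{"translation":[[0.01,-0.01,-0.2],[0.01,-0.01,-0.37],[0.01,-0.01,-0.37],[0.01,-0.01,-0.37],[0.01,-0.01,-0.37],[0.01,-0.01,-0.37],[0.01,-0.01,-0.37]],"rot":[[0,-0.004,0],[0,-0.004,0],[0,-0.004,0],[0,-0.004,0],[0,-0.004,0],[0,-0.004,0],[0,-0.004,0]],"jaw":[32,32,32,20,8,8,8]}' 15
python3 - <<'E'
from h import *
s=rep(); p=s["ee_pos"]; loc=M.T@(p-O); print(loc.round(4))
for q in np.arange(1.15,.3,-.07): print(round(q,2),((bar(q)-bar(1.19))*10).round(3))
E
```

```text
time: 19.85
ee_pos: [0.6697, 0.1589, 0.2641]
eef_rot: [0.614, 0.789, 0.001, 0.001]
ft_force: [0.5, -0.2, 1.7]
width: 0.0114
t 19.85 p [0.6697 0.1589 0.2641] yawY 14.26 zdir [ 0.002  0.    -1.   ] w 0.0114 F [ 0.5 -0.2  1.7]
[0.0434 0.0016 0.2641]
1.15 [-0.08  -0.02   0.016]
1.08 [-0.221 -0.054  0.036]
1.01 [-0.364 -0.089  0.046]
0.94 [-0.507 -0.124  0.046]
0.87 [-0.649 -0.159  0.035]
0.8 [-0.79  -0.194  0.014]
0.73 [-0.93  -0.228 -0.017]
0.66 [-1.067 -0.262 -0.058]
0.59 [-1.201 -0.295 -0.109]
0.52 [-1.331 -0.327 -0.169]
0.45 [-1.457 -0.358 -0.239]
0.38 [-1.577 -0.387 -0.317]
0.31 [-1.692 -0.416 -0.404]
```

```bash

python3 -m inch '{"translation":[[-0.08,-0.02,0.015],[-0.15,-0.037,0.027],[-0.22,-0.054,0.036],[-0.29,-0.071,0.042],[-0.36,-0.088,0.046],[-0.435,-0.106,0.047],[-0.51,-0.124,0.046],[-0.58,-0.142,0.042],[-0.65,-0.16,0.035],[-0.72,-0.176,0.026],[-0.79,-0.194,0.014],[-0.86,-0.21,0],[-0.93,-0.228,-0.017],[-0.93,-0.228,-0.017]],"rot":[[0,0,0],[0,0,0],[0,0,0],[0,0,0],[0,0,0],[0,0,0],[0,0,0],[0,0,0],[0,0,0],[0,0,0],[0,0,0],[0,0,0],[0,0,0],[0,0,0]],"jaw":[8,8,8,8,8,8,8,8,8,8,8,8,8,8]}'
python3 - <<'E'
from h import *
s=rep(); p=s["ee_pos"]; loc=M.T@(p-O); q0=np.arctan2(loc[2]-.056,-loc[0])-.593; print(loc.round(4),q0)
for q in np.arange(.69,-.05,-.07): print(round(q,2),((bar(q)-bar(.73))*10).round(3))
E
```

```text
time: 21.25
ee_pos: [0.5751, 0.1357, 0.2618]
eef_rot: [0.614, 0.789, -0.0, -0.0]
ft_force: [-1.8, -0.4, 2.8]
width: 0.0113
t 21.25 p [0.5751 0.1357 0.2618] yawY 14.26 zdir [-0. -0. -1.] w 0.0113 F [-1.8 -0.4  2.8]
[-0.054   0.0016  0.2618] 0.721021266644092
0.69 [-0.079 -0.019 -0.022]
0.62 [-0.214 -0.053 -0.069]
0.55 [-0.346 -0.085 -0.125]
0.48 [-0.474 -0.116 -0.191]
0.41 [-0.597 -0.147 -0.265]
0.34 [-0.714 -0.175 -0.349]
0.27 [-0.826 -0.203 -0.44 ]
0.2 [-0.931 -0.229 -0.54 ]
0.13 [-1.029 -0.253 -0.646]
0.06 [-1.12  -0.275 -0.76 ]
-0.01 [-1.202 -0.295 -0.88 ]
```

```bash

python3 -m inch '{"translation":[[-0.08,-0.02,-0.022],[-0.145,-0.036,-0.045],[-0.214,-0.053,-0.069],[-0.28,-0.069,-0.096],[-0.346,-0.085,-0.125],[-0.41,-0.1,-0.157],[-0.474,-0.116,-0.191],[-0.536,-0.132,-0.227],[-0.597,-0.147,-0.265],[-0.656,-0.161,-0.306],[-0.714,-0.175,-0.349],[-0.77,-0.189,-0.394],[-0.826,-0.203,-0.44],[-0.826,-0.203,-0.44]],"rot":[[0,0,0],[0,0,0],[0,0,0],[0,0,0],[0,0,0],[0,0,0],[0,0,0],[0,0,0],[0,0,0],[0,0,0],[0,0,0],[0,0,0],[0,0,0],[0,0,0]],"jaw":[8,8,8,8,8,8,8,8,8,8,8,8,8,8]}'
python3 - <<'E'
from h import *
s=rep(); p=s["ee_pos"]; loc=M.T@(p-O); q0=np.arctan2(loc[2]-.056,-loc[0])-.593; print(loc.round(4),q0,np.arctan2(loc[2]-.05,-loc[0])-.593)
for q in np.arange(.27,-.06,-.04): print(round(q,2),((bar(q)-bar(.27))*10).round(3))
E
```

```text
time: 22.65
ee_pos: [0.4911, 0.1151, 0.2167]
eef_rot: [0.614, 0.789, -0.001, -0.001]
ft_force: [-0.1, 1.6, -3.7]
width: 0.0108
t 22.65 p [0.4911 0.1151 0.2167] yawY 14.27 zdir [-0.003 -0.001 -1.   ] w 0.0108 F [-0.1  1.6 -3.7]
[-0.1405  0.0017  0.2167] 0.2590709867445067 0.2771927828533931
0.27 [0. 0. 0.]
0.23 [-0.061 -0.015 -0.056]
0.19 [-0.12  -0.029 -0.114]
0.15 [-0.176 -0.043 -0.175]
0.11 [-0.23  -0.056 -0.238]
0.07 [-0.281 -0.069 -0.303]
0.03 [-0.33  -0.081 -0.37 ]
-0.01 [-0.377 -0.092 -0.439]
-0.05 [-0.42  -0.103 -0.51 ]
```

```bash

python3 -m inch '{"translation":[[-0.06,-0.015,-0.056],[-0.12,-0.029,-0.114],[-0.176,-0.043,-0.175],[-0.23,-0.056,-0.238],[-0.281,-0.069,-0.303],[-0.33,-0.081,-0.37],[-0.36,-0.088,-0.415],[-0.385,-0.094,-0.45],[-0.385,-0.094,-0.45]],"rot":[[0,0,0],[0,0,0],[0,0,0],[0,0,0],[0,0,0],[0,0,0],[0,0,0],[0,0,0],[0,0,0]],"jaw":[8,8,8,8,8,8,8,8,8]}'
python3 - <<'E'
from h import *
s=rep(); p=s["ee_pos"]; loc=M.T@(p-O); print(loc.round(4),np.arctan2(loc[2]-.056,-loc[0])-.593,np.arctan2(loc[2]-.05,-loc[0])-.593)
E
```

```text
time: 23.55
ee_pos: [0.458, 0.1073, 0.1757]
eef_rot: [0.614, 0.789, 0.005, 0.003]
ft_force: [16.4, 4.9, 16.5]
width: 0.0112
t 23.55 p [0.458  0.1073 0.1757] yawY 14.27 zdir [ 0.011  0.005 -1.   ] w 0.0112 F [16.4  4.9 16.5]
[-0.1745  0.002   0.1757] 0.008118280067780814 0.031126573088881337
```

The tool is meeting tangential resistance, which suggests the sill. One firmer press, then release and look.

```bash

python3 -m inch '{"translation":[[-0.03,-0.007,-0.045],[-0.03,-0.007,-0.045],[-0.03,-0.007,-0.045]],"rot":[[0,0,0],[0,0,0],[0,0,0]],"jaw":[8,8,8]}' 20
python3 -c "
from h import *
s=rep();print((M.T@(s['ee_pos']-O)).round(4))"
python3 -m inch '{"translation":[[0,0,0],[0,0,0],[0,0,0],[0,0,0.3],[0,0,0.7],[0,0,1],[0,0,1]],"rot":[[0,0,0],[0,0,0],[0,0,0],[0,0,0],[0,0,0],[0,0,0],[0,0,0]],"jaw":[20,32,32,32,32,32,32]}'
python3 -m inch '{"translation":[[0,-0.3,0.3],[0,-0.7,0.6],[0,-1,0.6],[0,-1,0.6]],"rot":[[0,0,0],[0,0,0],[0,0,0],[0,0,0]],"jaw":[32,32,32,32]}'
python3 -m inch '{"translation":[[0,-0.4,0],[0,-0.8,0],[0,-1,0],[0,-1,0]],"rot":[[0,0,0],[0,0,0],[0,0,0],[0,0,0]],"jaw":[32,32,32,32]}'
python3 - <<'E'
from h import *
rep()
T=eyes.camera("top"); cv2.imwrite("pics/top5.png",T);cv2.imwrite("pics/scene5.png",eyes.camera("scene"))
cv2.imwrite("pics/c5.png",cv2.resize(T[105:305,145:345],(600,600),interpolation=cv2.INTER_CUBIC))
print(proj("top",bar(0)),proj("top",bar(.05)))
E
```

```text
time: 23.85
ee_pos: [0.4581, 0.1073, 0.1747]
eef_rot: [0.614, 0.789, 0.009, 0.005]
ft_force: [3.1, 0.3, 25.8]
width: 0.0114
t 23.85 p [0.4581 0.1073 0.1747] yawY 14.25 zdir [ 0.019  0.008 -1.   ] w 0.0114 F [ 3.1  0.3 25.8]
[-0.1745  0.002   0.1747]
time: 24.55
ee_pos: [0.4591, 0.1076, 0.2778]
eef_rot: [0.614, 0.789, 0.011, 0.006]
ft_force: [-0.2, -0.7, 0.3]
width: 0.0319
time: 24.95
ee_pos: [0.4589, 0.0032, 0.3376]
eef_rot: [0.616, 0.787, 0.011, 0.006]
ft_force: [0.1, -0.2, -0.2]
width: 0.032
time: 25.35
ee_pos: [0.4581, -0.0992, 0.3364]
eef_rot: [0.618, 0.786, 0.01, 0.005]
ft_force: [-0.4, -0.1, 0.1]
width: 0.0317
t 25.35 p [ 0.4581 -0.0992  0.3364] yawY 13.63 zdir [ 0.021  0.01  -1.   ] w 0.0317 F [-0.4 -0.1  0.1]
[259.30875066 263.24414751] [258.28140274 259.98446347]
```

View pics/c5.png

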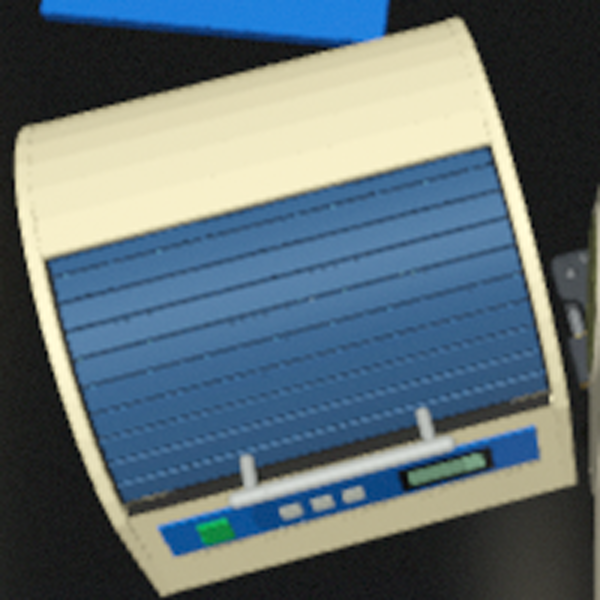

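```bash
python3 - <<'E'
from h import *
c=lambda p:((proj("top",p)-[145,105])*3).round(0)
for a in (.5,.53,.56,.6): print(a,c(W(-.172*np.cos(a),.0,.05+.172*np.sin(a))),c(W(-.172*np.cos(a),-.15,.05+.172*np.sin(a))))
for x in(-.155,-.16,-.17): print("sill",x,c(W(x,0,.136)),c(W(x,-.15,.136)))
print("bar q0,.03,.06",[c(bar(q)) for q in(0,.03,.06)])
T=cv2.imread("pics/top5.png");T0=cv2.imread("pics/top0.png")
print("col 245.. new/old"); 
for x in (236,250,268,280): print(x,[tuple(map(int,T[y,x])) for y in range(250,274,2)])
for n,im in(("new",T),("old",T0)):
    g=cv2.cvtColor(im,cv2.COLOR_BGR2GRAY)
    print(n,[(x,int(235+np.argmax(g[235:280,x]))) for x in (232,240,250,258,266,275,285)])
a=cv2.resize(T[225:285,180:340],(800,300),interpolation=cv2.INTER_CUBIC)
b=cv2.resize(cv2.imread("pics/scene5.png")[190:250,210:370],(800,300),interpolation=cv2.INTER_CUBIC)
cv2.imwrite("pics/c6.png",np.vstack([a,b]))
E
```

```text
0.5 [340. 453.] [530. 402.]
0.53 [338. 449.] [530. 398.]
0.56 [337. 444.] [529. 393.]
0.6 [335. 438.] [528. 387.]
sill -0.155 [341. 457.] [532. 406.]
sill -0.16 [342. 463.] [534. 413.]
sill -0.17 [345. 476.] [537. 425.]
bar q0,.03,.06 [array([343., 475.]), array([341., 469.]), array([339., 463.])]
col 245.. new/old
236 [(126, 87, 50), (154, 114, 74), (118, 83, 48), (118, 83, 48), (110, 76, 44), (45, 49, 47), (48, 52, 51), (105, 131, 137), (190, 195, 191), (210, 214, 209), (165, 165, 158), (129, 69, 12)]
250 [(121, 85, 50), (119, 83, 49), (121, 85, 51), (46, 48, 49), (47, 50, 52), (73, 88, 94), (180, 189, 184), (212, 216, 212), (173, 178, 174), (139, 76, 17), (135, 95, 62), (161, 173, 169)]
268 [(93, 65, 38), (50, 52, 53), (49, 52, 52), (117, 136, 139), (201, 205, 201), (206, 210, 206), (147, 135, 126), (137, 75, 19), (129, 70, 10), (128, 68, 4), (128, 69, 6), (129, 90, 62)]
280 [(51, 55, 54), (73, 91, 95), (181, 189, 186), (212, 216, 211), (176, 175, 166), (129, 68, 8), (30, 35, 27), (21, 22, 18), (14, 13, 15), (59, 35, 20), (139, 153, 154), (146, 180, 187)]
new [(232, 269), (240, 266), (250, 264), (258, 262), (266, 259), (275, 257), (285, 254)]
old [(232, 264), (240, 262), (250, 272), (258, 257), (266, 255), (275, 252), (285, 250)]
```

View pics/c6.png

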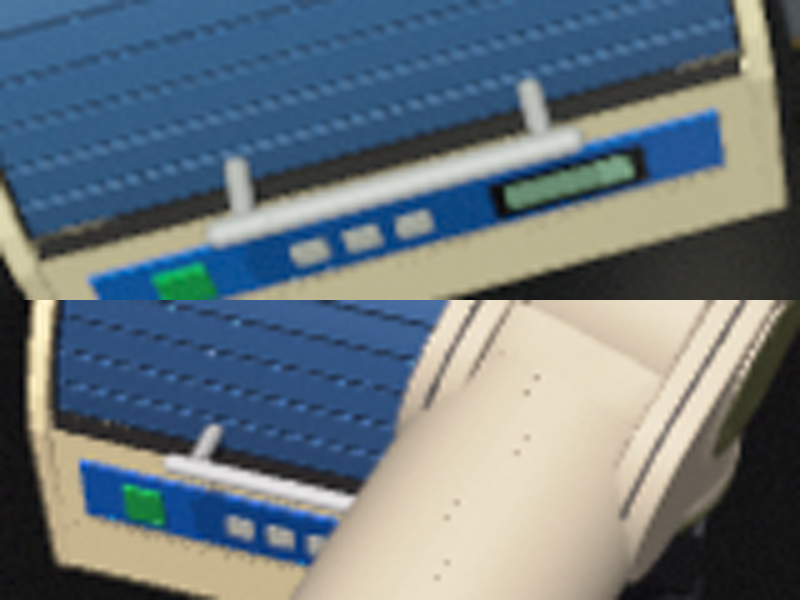

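The bar sits at row 262 (predicted 263 at q=0). The slat edge is about 2 px above the prediction, and a dark strip remains that could be a bottom rail or a gap. Gripper positions say q≈0.00. As an independent check, I'll press the closed fingertips down on the bar; contact should come at TCP z ≈ 0.184 if shut and ≈ 0.190 at q=0.035.

```bash

python3 -m inch '{"translation":[[0,0.4,0],[0,0.8,0],[0,1,0],[0,1,0]],"rot":[[0,0,0],[0,0,0],[-0.009,0.02,0],[-0.009,0.02,0]],"jaw":[0,0,0,0]}'
python3 -m inch '{"translation":[[0,0.4,0],[0,0.8,0],[0,1,-0.4],[0,1.0,-0.8],[0,1.0,-1],[0,1.0,-1]],"rot":[[0,0,0],[0,0,0],[0,0,0],[0,0,0],[0,0,0],[0,0,0]],"jaw":[0,0,0,0,0,0]}'
python3 - <<'E'
from h import *
s=rep(); print("need",((bar(0)+[0,0,.022]-s["ee_pos"])*10).round(3))
E
```

```text
time: 25.85
ee_pos: [0.458, 0.0096, 0.3353]
eef_rot: [0.613, 0.79, -0.001, -0.001]
ft_force: [0.4, 0.5, -1.3]
width: 0.0079
time: 26.45
ee_pos: [0.4561, 0.1095, 0.2323]
eef_rot: [0.613, 0.79, -0.004, -0.002]
ft_force: [-0.2, 1.0, 0.7]
width: 0.0004
t 26.45 p [0.4561 0.1095 0.2323] yawY 14.45 zdir [-0.008 -0.003 -1.   ] w 0.0004 F [-0.2  1.   0.7]
need [ 0.028 -0.04  -0.43 ]
```

```bash

python3 -m inch '{"translation":[[0.028,-0.03,-0.2],[0.028,-0.03,-0.36],[0.028,-0.03,-0.4],[0.028,-0.03,-0.4]],"rot":[[0,-0.008,0],[0,-0.008,0],[0,-0.008,0],[0,-0.008,0]],"jaw":[0,0,0,0]}'
for i in 1 2; do python3 -m inch '{"translation":[[0,0,-0.03],[0,0,-0.04],[0,0,-0.04]],"rot":[[0,0,0],[0,0,0],[0,0,0]],"jaw":[0,0,0]}'; done
```

```text
time: 26.85
ee_pos: [0.459, 0.1067, 0.193]
eef_rot: [0.613, 0.79, -0.001, 0.001]
ft_force: [-0.5, 0.2, 0.2]
width: 0.0004
time: 27.15
ee_pos: [0.4592, 0.1068, 0.1894]
eef_rot: [0.613, 0.79, -0.001, 0.001]
ft_force: [0.5, 0.1, -0.8]
width: 0.0001
time: 27.45
ee_pos: [0.4591, 0.1068, 0.1852]
eef_rot: [0.612, 0.79, -0.001, 0.001]
ft_force: [-0.9, 0.1, 0.7]
width: 0.0002
```

No contact down to 0.1852, so q must be below about 0.01. A few more millimetres to feel the bar.

```bash

for i in 1 2; do python3 -m inch '{"translation":[[0,0,-0.02],[0,0,-0.03],[0,0,-0.03]],"rot":[[0,0,0],[0,0,0],[0,0,0]],"jaw":[0,0,0]}'; done
```

```text
time: 27.75
ee_pos: [0.4594, 0.1068, 0.1844]
eef_rot: [0.613, 0.79, -0.0, 0.001]
ft_force: [-10.2, -3.6, 23.2]
width: 0.0003
time: 28.05
ee_pos: [0.4595, 0.1069, 0.1842]
eef_rot: [0.613, 0.79, 0.0, 0.001]
ft_force: [-15.4, -4.5, 34.9]
width: 0.0007
```

Hard contact at 0.1843, exactly the shut position. I'll lift away, check the bench items numerically, and hand in.

```bash

python3 -m inch '{"translation":[[0,0,0.3],[0,0,0.7],[0,0,1],[0,0,1]],"rot":[[0,0,0],[0,0,0],[0,0,0],[0,0,0]],"jaw":[0,0,0,0]}'
python3 -m inch '{"translation":[[-0.1,-0.4,0.2],[-0.1,-0.8,0.5],[-0.1,-1,0.5],[-0.1,-1,0.5],[-0.1,-1,0.5]],"rot":[[0,0,0],[0,0,0],[0,0,0],[0,0,0],[0,0,0]],"jaw":[0,0,0,0,0]}'
python3 - <<'E'
from h import *
rep()
T=eyes.camera("top");T0=cv2.imread("pics/top0.png");g=lambda i:cv2.cvtColor(i,cv2.COLOR_BGR2GRAY)
d=cv2.absdiff(g(T),g(T0))
for n,b in dict(reagent=(400,140,438,190),tip=(450,165,515,215),petri=(498,262,550,308),beaker=(90,192,135,235),timer=(100,288,138,325),tube_c=(426,234,455,290),rest_red=(398,226,426,282)).items():
    print(n,"changed px",int((d[b[1]:b[3],b[0]:b[2]]>40).sum()))
gy=g(T); print("bar rows",[(x,int(235+np.argmax(gy[235:280,x]))) for x in (240,258,266)])
r.close_job()
E
```

```text
time: 28.45
ee_pos: [0.4611, 0.1073, 0.2882]
eef_rot: [0.613, 0.79, 0.003, 0.002]
ft_force: [0.6, -1.1, -0.8]
width: 0.0005
time: 28.95
ee_pos: [0.4509, 0.0076, 0.3375]
eef_rot: [0.613, 0.79, 0.003, 0.002]
ft_force: [-0.0, 0.3, 0.1]
width: 0.0006
t 28.95 p [0.4509 0.0076 0.3375] yawY 14.4 zdir [ 0.006  0.003 -1.   ] w 0.0006 F [-0.   0.3  0.1]
reagent changed px 0
tip changed px 0
petri changed px 0
beaker changed px 0
timer changed px 0
tube_c changed px 0
rest_red changed px 280
bar rows [(240, 266), (258, 262), (266, 260)]
the job is handed in; nothing more can be done
```

I rolled the cover back to its stop, pressed the red-capped tube into the middle clip, rolled the cover down onto its sill, and handed the job in at about 29 s.

- **Tube:** after release it lay centred between the two clipped tubes, within about 0.5 mm. Its jaw tip was level with the shut jaws beside it. Its height was not measured from an image. It rests on the press, which stopped hard at 32 N with the tube axis near the 84 mm seat height.
- **Cover:** pressing the closed fingertips on the bar met hard contact at TCP z = 0.184, which matches a fully shut cover.
- **Disagreeing check:** in the top picture the slat edge sat about 2–3 px above where I predicted it, and a dark strip remained above the sill. The bar was also about 1 px off. I trusted the contact check over these.
- **Surroundings:** the bench things and the blue-capped tube in the rest showed no change from the first picture. The two clipped tubes had not moved when last seen, before the cover was shut. The arm ended clear, with no force on the tool.

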